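# Stand the fallen angle plate up and set it against the stop rail

### The arm

A 6-joint arm with a two-finger parallel gripper is mounted at the origin on the work surface. World frame = base frame: x ahead of the robot, y to its left, z up, the work surface at z = 0. Lengths are in mm, angles in rad, forces in N, time in s.
With the tool pointing down it reaches from about 300 to 850 mm from the base axis. Payload 5.4 kg.
Tool frame: the origin (TCP) lies midway between the tips of the shut fingers; the grasp point (between the pads) lies robot.tcp_to_grasp behind it (robot.tcp_to_grasp is the distance from the TCP to the grasp point, in mm); y points along the fingers, z is the direction in which the jaws open and shut, and the axes are right-handed (so a half turn about y gives the same grasp; the last joint's range is limited). The gripper opens to 85 mm and grips with 20 to 120 N. Pads are 22 mm wide; open, the fingers measure 114 mm over their backs; the gripper's body (76 mm by 85 mm) begins 54 mm behind the grasp point. The pads swing forward as they close: fully open they stand 13 mm farther back than shut.
Start: joints at [0.919, 0.158, 1.597, -0, 1.386, -0.21], TCP at [245.858, 519.769, 231.299] pointing down, gripper open.
Joint ranges: [-2.91, 2.91], [-0.94, 2.29], [0.18, 2.7], [-1.29, 4.43], [0.17, 2.64], [-3, 3]. Speed limits (rad/s): [2.57, 2.57, 3.14, 3.14, 3.14, 3.14].

### API

Orientations are given as a 3x3 rotation matrix whose columns are the frame's x, y, z axes.
In Python, from workcell import robot gives the robot as it stands.
- The arm moves only by the shell command python3 -m jog 'ROWS' [OPENING]. ROWS is JSON, a list of rows, each a list of 2 entries, a list of its own where there are three numbers: the shift along the tool's x, y, z in m, then the turn about the tool's y in rad. In form: [[[tx, ty, tz], twist], ...]. A call has 1 to 10 rows; each row shifts and turns the commanded pose from where the row before left it, along the tool's axes as they then stand; what a row does not reach is not made up. A row lasts 1/8 s, in which the tool goes at most 62.5 mm and 10.7 degrees, less where a joint would pass 70% of its speed; a pose out of reach is approached as far as the arm can. A call is refused whole if a number of a shift passes 0.0625 or a number of a turn 0.188, either way. A call with a gripper value outside its range is refused whole. OPENING is the gripper's target within -1 to 1 (fully open at 1, half-way at 0, shut at -1), set as the call begins (- or left out, the last holds). The fingers move at their own pace and stop on an object; the grip force is fixed at half the most. Time passes only in rows, so rows that do not move let the fingers close. It gives the time, the measured TCP pose, the force and the opening at its end, in the units of the state.
- robot.observe(): the state, without advancing time (a new reading comes with each control period).
- robot.read_camera(name): name is "scene" or "top" or "wrist"; returns the picture (480x640x3 uint8, red, green, blue); there is no depth.
- robot.camera_params(name): a dict with "camera_matrix" (3x3 intrinsics, pixels), "T" (4x4, takes a point from camera to world coordinates); the wrist camera has in their place "hand_eye" (4x4, takes a point from camera to tool coordinates, whose origin is the TCP and whose axes are the tool frame's). Camera axes: x right, y up, looking along -z (the intrinsics and any distortion apply to the point x, -y, -z); pixel columns grow to the right and rows downward; lengths in mm; the calibration is good to about 2 mm. A picture is of the moment at which its call begins: read the wrist's pose just before it. camera_params takes no time and is no camera call.
- robot.job_done(): hands the job in, once; it reports no verdict.
The state is a dict: "time_s": time; "joints": joint angles; "joint_vel": joint speeds; "joint_torque": joint torques, N m; "ee_pos": TCP position; "tool_rot": TCP orientation; "ft_force": force on the tool from outside, world axes, zero at the start; "ft_torque": the same for the moment, N m; "gripper_width": finger opening in mm.
Only numpy, scipy, OpenCV 4.12 (cv2) and the standard library are available. Lean on these libraries where they do the work, as an engineer would, in place of code of your own. Each camera call takes 0.05 s, during which the arm holds its last target. There are 200 camera calls.

### The job

The cast-iron angle plate has fallen onto the back of its short leg, so that its long leg, the foot, sticks up in the air. By pushing only, tip it over towards the stop rail so that it stands on its foot again, then push it along the bench until the front edge of its foot sits flush against the rail, within the rail's length. Do not pick the plate up, leave everything else on the bench where it is, and finish clear of it all.

Things in the scene. Friction and masses are not known exactly. Their poses are not given: they have to be found in the camera images.
- plate: Loose dark cast-iron angle plate, a plain L, 70 mm wide, 10 mm thick, 0.65-1 kg. From the outer corner (heel) the short leg is 80 mm, the foot 100 mm. Origin: middle of the heel edge. -x runs along the short leg, +z up the foot (sole at x = 0, back of the short leg at z = 0), y along the heel edge. Lying (start): z up, x roughly to the rail, short leg towards the robot. Standing: x down, z level from heel to toe.
- rail: Stop rail, a bright steel bar fixed to the bench: 240 mm long, 20 mm deep, 25 mm high. Origin: on the bench under the middle of its front face (the one towards the robot). x points into the rail, away from the robot, square to the front face; y runs along the rail.
- toe_l (a point): End of the toe edge of the plate's foot, on the sole, at (0, 35, 100) mm in the plate's frame; 100 mm above the bench at the start. Both toe points must end against the rail's front face, at bench height.
- toe_r (a point): Other end of the toe edge, at (0, -35, 100) mm in the plate's frame. Pushed high on the foot's inner face (the side towards the robot), along the plate's +x, the plate pivots on its heel, passes its balance point at about 35 degrees and falls onto its foot by itself.
- heel_l (a point): End of the plate's heel edge, at (0, 35, 0) mm in the plate's frame; it stays at bench height throughout. The heel starts about 140 to 165 mm short of the rail's front face, the plate up to 0.15 rad out of square with it.
- heel_r (a point): Other end of the heel edge, at (0, -35, 0) mm in the plate's frame. Once the plate stands, the short leg rises 80 mm above the heel, its flat back (70 mm wide) towards the robot: push there, low down, to slide the plate to the rail.
- impeller: Bystander: brass pump impeller lying flat, disc 112 mm across, 10 mm thick, its hub 34 mm high; left of the plate. Origin: centre of its underside.
- bush: Bystander: upright steel flanged bush, flange 52 mm across, 50 mm high; right of the plate. Origin: centre of its underside.
- caliper: Bystander: steel caliper lying behind the rail, along it, 200 mm long, its jaws reaching 45 mm away from the robot, about 7 mm thick. Origin: under the middle of its beam.
- screwdriver: Bystander: screwdriver lying flat, right of the plate, beyond the bush, about 200 mm long. Origin: under its middle.
- jar: Bystander: grey jar with a black lid, 60 mm across, 80 mm high, just beyond the left end of the rail. Origin: centre of its underside.
- mug: Bystander: blue mug, 76 mm across, 85 mm high, just beyond the right end of the rail. Origin: centre of its underside.
Things that resemble listed ones, but are neither listed nor needed, are in the scene too. Of the things that look like the rail, the middle-sized one is meant.

How it is judged (in metres and radians):
On the way, in this order (a step that is already met when the one before it is completed fails the run):
1. the angle plate stands upright on its foot (angle between plate's own x axis and vertical above 3.06 rad), for 0.2 s.
2. standing, its toe edge is against the rail (angle between plate's own x axis and vertical above 3.06 rad and x of toe_l in the frame of rail between -0.004 and 0.004 m and y of toe_l in the frame of rail between -0.122 and 0.122 m and x of toe_r in the frame of rail between -0.004 and 0.004 m and y of toe_r in the frame of rail between -0.122 and 0.122 m), for 0.2 s.
At the end, for the whole second after the job is handed in: The plate stands on its foot (within about 5 degrees) at rest, both ends of its toe edge within 4 mm of the rail's front face, within the rail's length and under 12 mm high, and every bystander is within 25 mm of where it began (all of step 2 and height (world z) of each of toe_l, toe_r below 0.012 m and linear speed of plate below 0.01 m/s and angular speed of plate below 0.1 rad/s and distance of each of impeller, bush, caliper, screwdriver, jar, mug from where it was at the start of the episode below 0.025 m); the robot touches nothing.
It fails at once if the angle plate is lifted: an end of its heel edge rises more than 30 mm above the bench (height (world z) of any of heel_l, heel_r above 0.03 m).
It fails at once if another thing on the bench (impeller, bush, caliper, screwdriver, jar or mug) is shifted more than 25 mm, lifted or knocked over (distance of any of impeller, bush, caliper, screwdriver, jar, mug from where it was at the start of the episode above 0.025 m or angle between any of bush, jar, mug, impeller's own z axis and vertical above 0.5 rad).
It also fails if it takes over 48 s, if anything falls off the work surface, if the arm or the gripper's body presses on something with over 40 N, if the wrist force passes 120 N, or if a joint passes its speed limit or range.

## Working session

There is one attempt and no reset: what is moved stays moved. The work goes in short steps, Python scripts to look and compute and a shell command to move; the robot and the scene stay as the last step left them, time stands still between calls to the robot, and variables do not carry over. Pictures are saved under pics/ and viewed, about 8 in all and at most 12, crops included, and the job is handed in when it is done.

```bash
ls; mkdir -p pics
python3 - <<'E'
from workcell import robot
import cv2,numpy as np
np.set_printoptions(precision=3,suppress=True)
s=robot.observe();print(s['time_s'],s['ee_pos'],s['tool_rot'],s['gripper_width'],robot.tcp_to_grasp)
for n in("scene","top"):
    im=robot.read_camera(n);cv2.imwrite(f"pics/{n}0.png",im[:,:,::-1]);p=robot.camera_params(n);print(n,p)
print(robot.camera_params("wrist"))
E
```

```text
pics
0.0 [245.505 519.267 230.293] [[ 0.904 -0.001  0.428]
 [-0.428 -0.002  0.904]
 [-0.    -1.    -0.002]] 85.15117867216485 18.700000000000003
scene {'camera_matrix': array([[566.877,   0.   , 312.617],
       [  0.   , 566.877, 229.803],
       [  0.   ,   0.   ,   1.   ]]), 'T': array([[  -0.64 ,   -0.648,    0.414, 1083.106],
       [   0.769,   -0.544,    0.337,  468.082],
       [   0.006,    0.534,    0.846, 1251.423],
       [   0.   ,    0.   ,    0.   ,    1.   ]])}
top {'camera_matrix': array([[532.77 ,   0.   , 313.922],
       [  0.   , 532.77 , 233.523],
       [  0.   ,   0.   ,   1.   ]]), 'T': array([[   0.026,    0.999,   -0.041,  452.029],
       [  -1.   ,    0.026,   -0.006,   12.643],
       [  -0.005,    0.041,    0.999, 1141.362],
       [   0.   ,    0.   ,    0.   ,    1.   ]])}
{'camera_matrix': array([[421.851,   0.   , 329.566],
       [  0.   , 421.851, 239.313],
       [  0.   ,   0.   ,   1.   ]]), 'hand_eye': array([[  -0.   ,   -0.951,   -0.31 ,  -80.628],
       [  -0.001,    0.31 ,   -0.951, -142.447],
       [   1.   ,    0.   ,   -0.001,    0.499],
       [   0.   ,    0.   ,    0.   ,    1.   ]])}
```

View pics/top0.png

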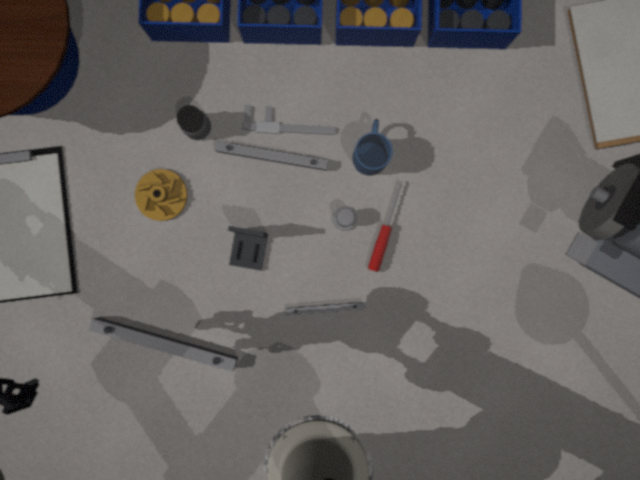

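View pics/scene0.png

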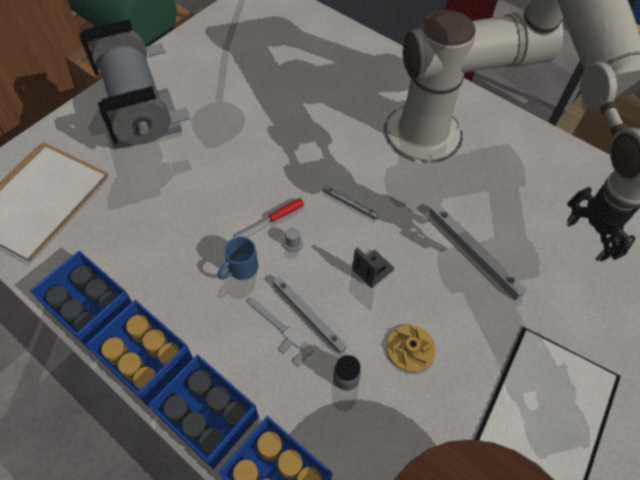

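The top view shows three rail-like bars: (277,155), between the jar and the mug with the caliper behind it; (173,342), the largest; and (325,307), the smallest. I choose the middle-sized one at (277,155). The plate is at (248,247), with the impeller at (161,194) and the bush at (345,217). Next I'll check this in a close crop.

Run:
```python
import cv2,numpy as np
a=cv2.imread('pics/top0.png')[125:285,190:350]
b=cv2.imread('pics/scene0.png')[230:390,250:410]
r=lambda i:cv2.resize(i,(400,400),interpolation=cv2.INTER_CUBIC)
a=cv2.convertScaleAbs(np.hstack([r(a),r(b)]),alpha=1.6)
cv2.imwrite('pics/crop1.png',a)
```

```text
(no output)
```

View pics/crop1.png

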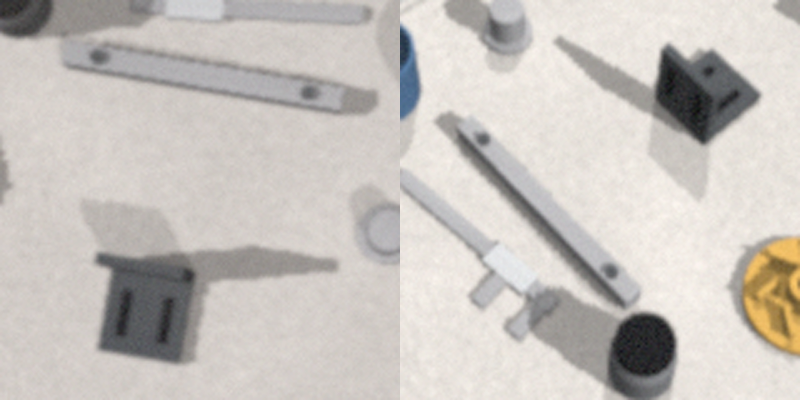

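The crop confirms the choices. The rail's front-top edge runs from (62,64) to (338,110) in the crop. The plate's upright foot has its top edge from (97,254) to (193,268), and its short leg ends at (100,350)–(182,362), towards the robot.

```bash
cat > h.py <<'E'
import numpy as np,cv2
from workcell import robot
np.set_printoptions(precision=2,suppress=True)
def ray(K,T,px,z):
    px=np.atleast_2d(px).astype(float)
    d=np.c_[(px[:,0]-K[0,2])/K[0,0],-(px[:,1]-K[1,2])/K[1,1],-np.ones(len(px))]@T[:3,:3].T
    o=T[:3,3]; return o+d*((z-o[2])/d[:,2])[:,None]
def cam(n,s=None):
    p=robot.camera_params(n)
    if 'T' in p: return p['camera_matrix'],p['T']
    s=s or robot.observe(); A=np.eye(4);A[:3,:3]=s['tool_rot'];A[:3,3]=s['ee_pos']
    return p['camera_matrix'],A@p['hand_eye']
E
python3 - <<'E'
from h import *
K,T=cam('top');c=lambda l:np.array(l)/2.5+[190,125]-.2
r=ray(K,T,c([(62,66),(338,110),(343,88),(68,40)]),25);print('rail\n',r)
f=ray(K,T,c([(97,254),(193,268),(98,265),(192,282)]),100);print('foot top\n',f)
l=ray(K,T,c([(100,350),(182,362)]),10);print('leg end\n',l)
K,T=cam('scene');c=lambda l:np.array(l)/2.5+np.array([250-160,230])-.2
c=lambda l:(np.array(l)-[400,0])/2.5+[250,230]-.2
r=ray(K,T,c([(472,117),(640,290),(623,305),(458,126)]),25);print('rail\n',r)
f=ray(K,T,c([(667,44),(712,106)]),100);print('foot\n',f)
h=ray(K,T,c([(657,100),(704,143)]),0);print('heel\n',h)
for n,px,z in(('imp',(161,194),10),('bush',(345,217),50),('mug',(372,153),85),('jar',(193,122),80)):print(n,ray(*cam('top'),px,z))
E
```

```text
rail
 [[665.84 233.19  25.  ]
 [634.37  -0.85  25.  ]
 [653.13  -4.6   25.  ]
 [688.1  228.85  25.  ]]
foot top
 [[503.89 185.94 100.  ]
 [494.87 110.39 100.  ]
 [495.29 184.87 100.  ]
 [483.88 110.85 100.  ]]
leg end
 [[426.9  195.71  10.  ]
 [418.56 125.8   10.  ]]
rail
 [[639.93   1.7   25.  ]
 [674.04 235.48  25.  ]
 [695.04 232.44  25.  ]
 [655.96  -2.19  25.  ]]
foot
 [[491.17 119.72 100.  ]
 [517.11 191.53 100.  ]]
heel
 [[497.85 121.28   0.  ]
 [506.09 185.89   0.  ]]
imp [[573.87 347.53  10.  ]]
bush [[531.87 -44.09  50.  ]]
mug [[658.65 -93.09  85.  ]]
jar [[713.38 267.82  80.  ]]
```

```bash
python3 -m jog '[[[0.033,0.003,-0.024],0],[[0.033,0.003,-0.024],0],[[0.033,0.003,-0.024],0],[[0.033,0.003,-0.024],0],[[0.033,0.003,-0.024],0],[[0.033,0.003,-0.024],0],[[0.033,0.003,-0.024],0],[[0.033,0.003,-0.024],0],[[0.033,0.003,-0.024],0],[[0.033,0.003,-0.024],0]]' 0
python3 -m jog '[[[0,0,0],-0.15],[[0,0,0],-0.155],[[0,0,0],0],[[0,0,0],0]]'
python3 - <<'E'
from h import *
s=robot.observe();im=robot.read_camera('wrist');np.savez('w1.npz',**{k:s[k] for k in('ee_pos','tool_rot')})
print(s['time_s'],s['ee_pos'],s['tool_rot'],s['gripper_width'],s['ft_force'])
cv2.imwrite('pics/w1.png',im[:,:,::-1])
E
```

```text
time_s: 1.35
ee_pos: [441.8, 160.5, 200.9]
tool_rot: [[0.904, -0.0, 0.428], [-0.428, 0.0, 0.904], [-0.0, -1.0, -0.0]]
ft_force: [-0.0, -0.1, 0.5]
gripper_width: 42.9
time_s: 1.85
ee_pos: [441.3, 161.8, 201.1]
tool_rot: [[0.99, -0.0, 0.139], [-0.139, -0.0, 0.99], [-0.0, -1.0, -0.0]]
ft_force: [0.4, 0.2, 0.8]
gripper_width: 42.5
1.85 [441.34 161.81 201.1 ] [[ 0.99 -0.    0.14]
 [-0.14 -0.    0.99]
 [-0.   -1.   -0.  ]] 42.539944685299815 [0.35 0.18 0.8 ]
```

View pics/w1.png

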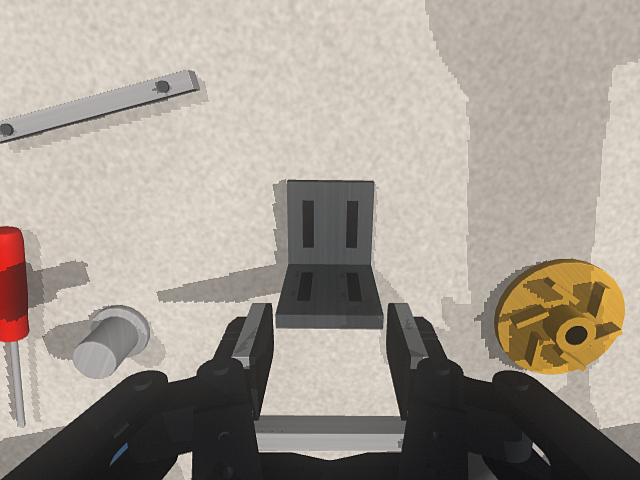

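The wrist view has image-down pointing towards the rail. The plate's short leg is at rows 180–265, the foot's inner face at 265–316 and its top at 316–328 (columns 277–382). The rail's front edge is near row 416.

Run:
```python
from h import *
s=robot.observe();K,T=cam('wrist',s)
f=ray(K,T,[(277,328),(383,328),(276,316),(384,316)],100);l=ray(K,T,[(288,181),(374,181)],10);r=ray(K,T,[(262,416.5),(395,416.5)],25)
h=ray(K,T,[(289,265),(372,265)],10)
print(f,l,h,r)
print('tool frame');P=np.r_[f,l,h,r];print((P-s['ee_pos'])@s['tool_rot'])
```

```text
[[496.14 120.61 100.  ]
 [505.7  189.08 100.  ]
 [487.43 121.52 100.  ]
 [497.08 190.59 100.  ]] [[416.78 132.95  10.  ]
 [426.23 200.75  10.  ]] [[487.66 121.71  10.  ]
 [497.4  191.48  10.  ]] [[626.17  74.37  25.  ]
 [643.15 195.63  25.  ]]
tool frame
[[ 59.93 101.15 -33.27]
 [ 59.96 101.15  35.87]
 [ 51.18 101.15 -33.58]
 [ 51.21 101.15  36.17]
 [-20.34 191.17 -32.01]
 [-20.34 191.17  36.45]
 [ 51.41 191.15 -33.35]
 [ 51.43 191.15  37.1 ]
 [195.13 176.12 -61.11]
 [195.2  176.11  61.33]]
```

```bash
python3 -m jog '[[[0,0.042,0.0015],0],[[0,0.042,0],0],[[0,0.041,0],0],[[0.01,0,0],0],[[0.01,0,0],0],[[0.006,0,0],0],[[0.004,0,0],0],[[0.004,0,0],0],[[0.004,0,0],0],[[0.004,0,0],0]]'
python3 -m jog '[[[0.004,0,0],0],[[0.004,0,0],0],[[0.004,0,0],0],[[0.004,0,0],0],[[0.004,0,0],0]]'
python3 - <<'E'
from h import *
im=robot.read_camera('wrist');cv2.imwrite('pics/w2.png',im[:,:,::-1])
E
```

```text
time_s: 3.15
ee_pos: [483.0, 157.5, 76.2]
tool_rot: [[0.991, -0.001, 0.136], [-0.136, 0.0, 0.991], [-0.001, -1.0, -0.0]]
ft_force: [-2.9, 0.0, 2.5]
gripper_width: 43.0
time_s: 3.78
ee_pos: [503.2, 154.7, 76.0]
tool_rot: [[0.991, -0.001, 0.136], [-0.136, 0.0, 0.991], [-0.001, -1.0, 0.0]]
ft_force: [-1.6, 0.2, -0.2]
gripper_width: 42.5
```

View pics/w2.png

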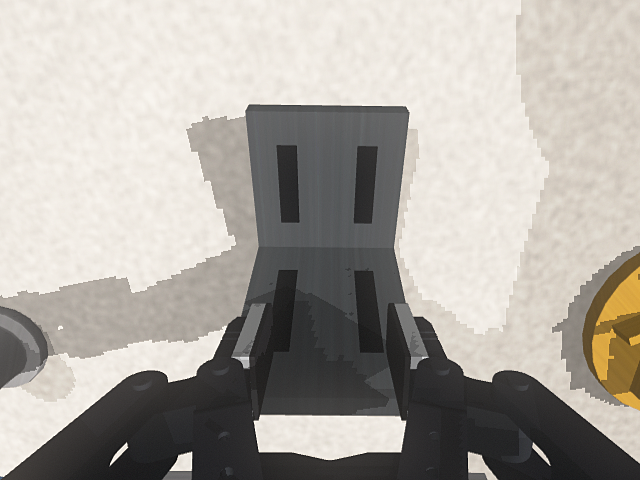

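The plate is pivoting on its heel: the leg's end is lifting (row 105) and the foot is leaning away from the fingers. I'll keep pushing.

```bash
python3 -m jog '[[[0.004,0,0],0],[[0.004,0,0],0],[[0.004,0,0],0],[[0.004,0,0],0],[[0.004,0,0],0],[[0.004,0,0],0],[[0.004,0,0],0],[[0.004,0,0],0]]'
python3 -m jog '[[[0.003,0,0],0],[[0.003,0,0],0],[[0,0,0],0],[[0,0,0],0]]'
python3 - <<'E'
from h import *
im=robot.read_camera('wrist');cv2.imwrite('pics/w3.png',im[:,:,::-1])
E
```

```text
time_s: 4.82
ee_pos: [535.3, 150.3, 76.4]
tool_rot: [[0.991, 0.0, 0.136], [-0.136, -0.0, 0.991], [0.0, -1.0, 0.0]]
ft_force: [0.6, -0.4, 0.7]
gripper_width: 42.5
time_s: 5.32
ee_pos: [540.7, 149.6, 76.2]
tool_rot: [[0.991, -0.0, 0.136], [-0.136, 0.0, 0.991], [-0.0, -1.0, -0.0]]
ft_force: [-0.1, 0.2, 1.2]
gripper_width: 42.7
```

View pics/w3.png

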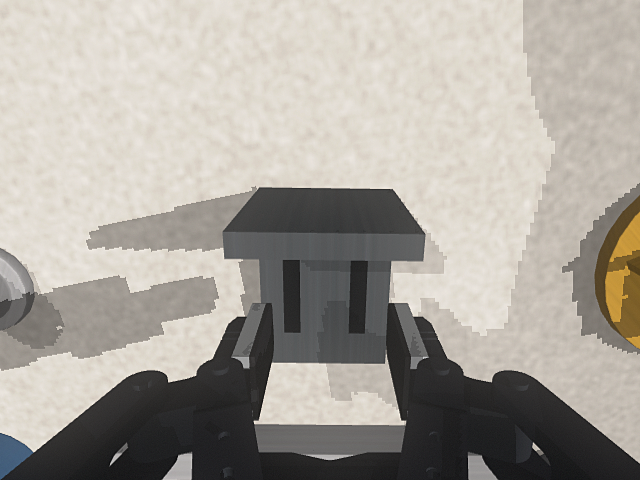

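The plate is standing. The back of its short leg is at rows 188–233, the leg's top at 233–260, the foot runs down to row 362, and the rail's front foot line is at about row 425.

Run:
```python
from h import *
s=robot.observe();K,T=cam('wrist',s)
im=cv2.imread('pics/w3.png',0).astype(int)
for c in (270,300,330,360,385):
    d=np.abs(im[352:375,c+0]-im[350:373,c]);e=np.abs(im[412:450,c]-im[410:448,c]);print(c,351+d.argmax(),[(411+i,v) for i,v in enumerate(e) if v>15])
t=lambda p,z:print((ray(K,T,p,z)-s['ee_pos'])@s['tool_rot'])
t([(222,233),(426,233)],80);t([(259,188),(392,188)],0);t([(260,362),(388,362)],10);t([(270,425),(390,425)],0)
```

```text
270 367 [(423, np.int64(99)), (424, np.int64(124)), (425, np.int64(23))]
300 363 [(423, np.int64(44)), (424, np.int64(109)), (425, np.int64(63))]
330 363 [(424, np.int64(128)), (425, np.int64(111)), (426, np.int64(18))]
360 363 [(424, np.int64(98)), (425, np.int64(107))]
385 357 [(424, np.int64(117)), (425, np.int64(112))]
[[-37.44  -3.76 -36.09]
 [-37.43  -3.76  34.12]]
[[-37.34  76.24 -36.02]
 [-37.34  76.24  33.74]]
[[ 61.88  66.23 -39.01]
 [ 61.92  66.22  34.59]]
[[115.32  76.22 -36.93]
 [115.37  76.21  39.48]]
```

```bash
python3 -m jog '[[[0,-0.025,0],0],[[0,-0.025,0],0],[[-0.035,0,-0.001],0],[[-0.035,0,0],0],[[0,0,0],0],[[0,0.035,0],0],[[0,0.035,0],0],[[0,0.034,0],0],[[0,0,0],0],[[0,0,0],0]]'
python3 -m jog '[[[0.01,0,0],0],[[0.006,0,0],0],[[0.004,0,0],0],[[0.004,0,0],0],[[0.005,0,0],0],[[0.005,0,0],0],[[0.005,0,0],0],[[0.005,0,0],0],[[0.005,0,0],0]]'
python3 -m jog '[[[0.004,0,0],0],[[0.004,0,0],0],[[0.004,0,0],0],[[0,0,0],0]]'
python3 - <<'E'
from h import *
s=robot.observe();im=robot.read_camera('wrist');cv2.imwrite('pics/w4.png',im[:,:,::-1]);print(s['ft_force'])
E
```

```text
time_s: 6.62
ee_pos: [472.8, 158.1, 23.6]
tool_rot: [[0.991, 0.002, 0.137], [-0.137, 0.0, 0.991], [0.002, -1.0, 0.0]]
ft_force: [0.6, -0.7, 0.6]
gripper_width: 42.4
time_s: 7.75
ee_pos: [517.4, 151.7, 21.4]
tool_rot: [[0.991, -0.006, 0.136], [-0.136, 0.0, 0.991], [-0.006, -1.0, -0.001]]
ft_force: [-7.4, 1.0, 3.0]
gripper_width: 42.7
time_s: 8.25
ee_pos: [530.2, 150.0, 21.5]
tool_rot: [[0.991, -0.004, 0.136], [-0.136, 0.0, 0.991], [-0.004, -1.0, -0.0]]
ft_force: [-4.6, 0.6, -0.2]
gripper_width: 42.9
[-4.63  0.55 -0.18]
```

View pics/w4.png

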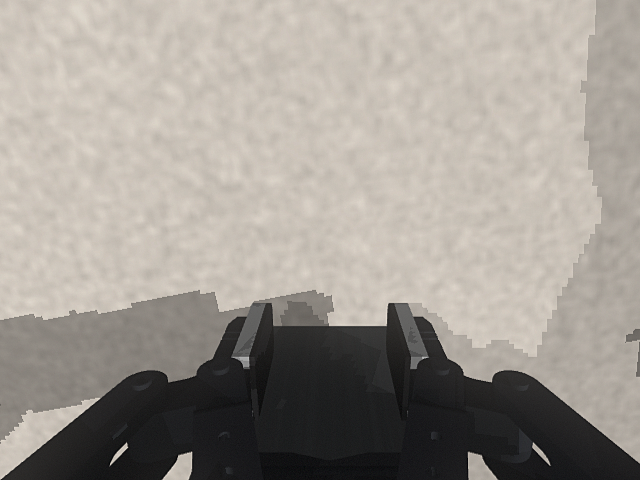

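The plate's heel line is at row 327, directly ahead of the fingers. By calculation about 12 mm of gap is left.

```bash
python3 -m jog '[[[0.002,0,0],0],[[0.002,0,0],0],[[0.002,0,0],0],[[0.002,0,0],0],[[0.001,0,0],0],[[0,0,0],0]]'; python3 -m jog '[[[0.001,0,0],0],[[0.001,0,0],0],[[0,0,0],0]]'
```

```text
time_s: 9.05
ee_pos: [538.9, 148.7, 21.4]
tool_rot: [[0.991, -0.004, 0.136], [-0.136, 0.0, 0.991], [-0.004, -1.0, -0.001]]
ft_force: [-5.9, 0.6, 0.9]
gripper_width: 42.7
time_s: 9.43
ee_pos: [540.9, 148.5, 21.4]
tool_rot: [[0.991, -0.004, 0.136], [-0.136, 0.0, 0.991], [-0.004, -1.0, -0.001]]
ft_force: [-5.4, 1.1, 1.3]
gripper_width: 42.7
```

```bash
python3 -m jog '[[[0.001,0,0],0],[[0,0,0],0]]'; python3 -m jog '[[[0.001,0,0],0],[[0,0,0],0]]'
```

```text
time_s: 9.68
ee_pos: [541.7, 148.4, 21.4]
tool_rot: [[0.991, -0.004, 0.136], [-0.136, 0.0, 0.991], [-0.004, -1.0, -0.001]]
ft_force: [-5.9, 0.6, 0.4]
gripper_width: 42.7
time_s: 9.93
ee_pos: [541.7, 148.4, 21.3]
tool_rot: [[0.991, -0.007, 0.136], [-0.136, 0.0, 0.991], [-0.007, -1.0, -0.001]]
ft_force: [-9.4, 1.2, 3.9]
gripper_width: 43.0
```

The TCP has stalled and the force is rising, so the plate is probably on the rail. I'll press a little more.

```bash
python3 -m jog '[[[0.001,0,0],0],[[0,0,0],0]]'; python3 -m jog '[[[0.001,0,0],0],[[0.001,0,0],0],[[0,0,0],0]]'
```

```text
time_s: 10.18
ee_pos: [541.7, 148.5, 20.9]
tool_rot: [[0.991, -0.009, 0.136], [-0.136, 0.0, 0.991], [-0.009, -1.0, -0.001]]
ft_force: [-12.1, 2.3, 4.0]
gripper_width: 42.8
time_s: 10.55
ee_pos: [541.6, 148.6, 20.2]
tool_rot: [[0.991, -0.014, 0.136], [-0.136, 0.001, 0.991], [-0.014, -1.0, -0.001]]
ft_force: [-16.5, 3.5, 6.8]
gripper_width: 42.6
```

```bash
python3 -m jog '[[[-0.005,0,0],0],[[-0.02,0,0],0],[[0,-0.05,0],0],[[0,-0.06,0],0],[[0,-0.06,0],0],[[0.03,0,0],0],[[0.03,0,0],0],[[0,0,0],0],[[0,0,0],0]]'
python3 - <<'E'
from h import *
s=robot.observe();im=robot.read_camera('wrist');print(s['ee_pos'])
t=robot.read_camera('top');np.save('t5.npy',t)
a=im[200:480,160:500,::-1];b=t[110:290,130:430,::-1]
cv2.imwrite('pics/w5.png',np.vstack([cv2.resize(a,(408,336)),cv2.resize(b,(408,245),interpolation=cv2.INTER_CUBIC)]))
cv2.imwrite('pics/w5full.png',im[:,:,::-1])
E
```

```text
time_s: 11.68
ee_pos: [582.1, 142.8, 192.2]
tool_rot: [[0.991, -0.0, 0.136], [-0.136, -0.0, 0.991], [-0.0, -1.0, -0.0]]
ft_force: [0.2, -0.1, -0.6]
gripper_width: 42.6
[582.06 142.84 192.23]
```

View pics/w5.png

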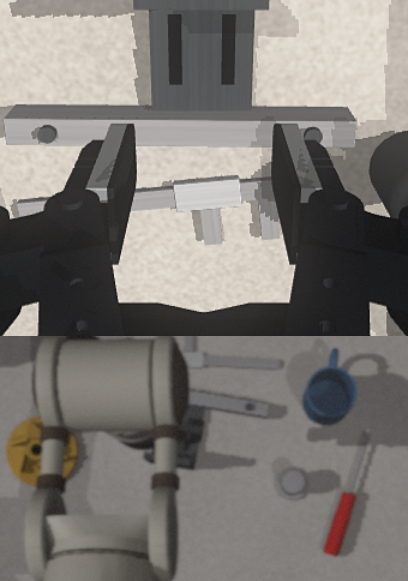

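The foot (crop columns 150–253) meets the rail's front face at crop row 109 with no bench visible between them, well inside the rail's ends (5–355). The bystanders look unmoved. I'll do one numeric check of the gap on the full wrist picture.

Run:
```python
from h import *
im=cv2.imread('pics/w5full.png',0)
for c in (270,278,288,292,320,350,362,366,376,386): print(c,im[282:306,c])
K,T=cam('wrist');s=robot.observe()
print((ray(K,T,[(270,290),(386,290)],0)-s['ee_pos'])@s['tool_rot'],(ray(K,T,[(290,291),(365,291)],10)-s['ee_pos'])@s['tool_rot'])
```

```text
270 [207 210 210 214 213 174  89 100 100 104 104 107 103 105 105 106 102 112
 181 181 177  50  38  46]
278 [142 139 136 136 138 126  97 102 102 105 105 106 106 103 106 106 100 108
 179 176 178 177 177 173]
288 [ 90  90  90  90  89  91  92  90  92  92  99 107 105 103 106 106 100 106
 176 177 177 178 177 173]
292 [ 91  90  92  91  90  91  92  90  90  91  98 106 103 104 104 106 100 105
 176 177 177 178 177 174]
320 [ 88  90  88  90  89  89  91  91  89  90  97 104 104 101 105 105 100 106
 157 176 175 178 176 174]
350 [ 90  91  90  91  91  90  91  91  89  91  98 105 103 101 103 104 102 101
 125 176 174 175 174 174]
362 [ 91  91  92  91  91  92  91  90  91  91  98 105 103 101 102 103 104 102
 121 174 174 175 174 172]
366 [ 92  92  92  93  91  90  92  94  92  92  99 104 103 101 103 104 103 100
 118 174 174 173 174 174]
376 [207 207 204 201 203 201 141  95 101 102 103 102 104 103 102 103 104 101
 118 186 177 173 145 147]
386 [212 211 211 210 211 211 176  91 100 102 103 104 103 104 103  90  92  90
 100 154 149 151 150 152]
[[ 75.15 192.26 -50.65]
 [ 75.18 192.26  50.12]] [[ 71.43 182.26 -32.29]
 [ 71.45 182.26  30.97]]
```

```bash
python3 -c "
from workcell import robot
print(robot.observe()['ft_force'],robot.job_done())"
```

```text
the job is handed in; nothing more can be done
[-0.72727393 -0.01198909 -0.33063434] None
```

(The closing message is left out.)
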